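# Store the gold button box in the hidden drawer

## Robot

A 6-joint arm with a two-finger parallel gripper is mounted at the origin on the work surface. World frame = base frame: x ahead of the robot, y to its left, z up, the work surface at z = 0. Lengths are in mm, angles in rad, forces in N, time in s.
With the tool pointing down it reaches from about 350 to 725 mm from the base axis. Payload 6 kg.
Tool frame: the origin (TCP) lies between the finger pads; the fingertips stand 17 mm ahead of it and the grasp point (between the pads) lies 2 mm behind it; z points along the fingers, x is the direction in which the jaws open and shut, and the axes are right-handed (so a half turn about z gives the same grasp; the last joint's range is limited). The gripper opens to 85 mm and grips with 20 to 120 N. Pads are 22 mm wide; open, the fingers measure 114 mm over their backs; the gripper's body (76 mm by 85 mm) begins 54 mm behind the grasp point. The pads swing forward as they close: fully open they stand 13 mm farther back than shut.
Start: joints at [1.475, 0.04, 0.085, 0, -1.615, -0.334], TCP at [249.986, 545.42, 248.261] pointing down, gripper open.
Joint ranges: [-2.56, 2.56], [-1.29, 2.01], [-1.08, 1.49], [-3.29, 1.98], [-2.81, -0.18], [-2.99, 2.99]. Speed limits (rad/s): [2.57, 2.57, 3.01, 3.14, 3.14, 3.14].

## Interface

Orientations are given as a unit quaternion [w, x, y, z].
In Python, from bench import telemetry, camera, calibration, bot, finder gives the robot as it stands.
- The arm moves only by the tool move_arm, never from a script. Its argument "series" is a list of rows, each an object of numbers: "dx", "dy", "dz": the shift along the tool's x, y, z in cm; "ax", "ay", "az": the turn, a rotation vector about the tool's x, y, z in units of 6 degrees (1.0 is 6 degrees). A call has 1 to 20 rows; each row is the pose to reach, as a shift and turn from the pose measured when the call began, along the tool's axes at that moment; what a row does not reach only later rows make up. A row lasts 1/12 s, in which the tool goes at most 41.7 mm and 7.16 degrees, less where a joint would pass 70% of its speed; a pose out of reach is approached as far as the arm can. A call with a gripper value outside its range is refused whole. "grip" is the opening in per cent of the stroke, from 0 (shut) to 100 (fully open), set as the call begins (left out, the last holds). The fingers move at their own pace and stop on an object; "squeeze" is the grip in N (left out, the last holds). Time passes only in rows, so rows that repeat a pose let the fingers close. It gives the time, the measured TCP pose, the force and the opening at its end, in the units of the state.
- telemetry.get_state(): the state, without advancing time (a new reading comes with each control period).
- camera(name): name is "scene" or "top" or "wrist"; returns the picture (400x640x3 uint8, red, green, blue); there is no depth.
- calibration(name): a dict with "fovy" (degrees; the focal length in pixels is half the picture's height over the tangent of half this angle, whatever the lens; pixels are square), "cx", "cy" (the principal point, pixels), "rvec" (rotation vector, rad) and "tvec" (3), from world to camera coordinates, as OpenCV has them. Camera axes: x right, y down, z forward; pixel columns grow to the right and rows downward; lengths in mm; the calibration is good to about 2 mm. A picture is of the moment at which its call begins: read the wrist's pose just before it. calibration takes no time and is no camera call; for the wrist camera it gives the pose at the moment of the call.
- bot.job_done(): hands the job in, once; it reports no verdict.
Trained networks look in the newest picture that a camera, given by its name, has taken for a name from the list of things; names that differ only in an ending like _2 or _b are one class to them, and where a whole thing is asked for, a point or a joint stands for the part that bears it (a point fixed in the world has none). Each returns a list of dicts, best first, with "score" (0 to 1); they miss things now and then, are a little off and sometimes report something else, mostly with a low value. They report only what shows in the picture. A call takes as long as a camera call. They do not tell look-alikes from the thing itself.
- finder.search_frame(label, camera): "bbox" ([left, top, width, height] as shares, 0 to 1, of the picture: columns of its width, rows of its height, round what is visible of it).
The state is a dict: "time": time; "q": joint angles; "qd": joint speeds; "joint_torque": joint torques, N m; "ee_pos": TCP position; "eef_rot": TCP orientation; "contact_force": force on the tool from outside, world axes, zero at the start; "ft_torque": the same for the moment, N m; "grip_width": opening from 0.0 (shut) to 1.0 (fully open).
Only numpy, scipy, OpenCV 4.12 (cv2) and the standard library are available. Lean on these libraries where they do the work, as an engineer would, in place of code of your own. Each camera call takes 0.05 s, during which the arm holds its last target. There are 200 camera calls.

## Task

Press the brass push plate on top of the button sample case so that the hidden drawer in its front springs open, then put the gold-lidded box of buttons flat on the drawer's floor, lid up. Set the box down rather than dropping it, leave the drawer open, and leave the silver-lidded box, the jar and the button dish where they are.

Things in the scene. Friction and masses are not known exactly. Their poses are not given: they have to be found in the camera images.
- case: Low grey button sample case standing fixed on the counter, 240 (x) x 260 (y) x 90 mm high, with a divided tray of gold and silver buttons in its top. Origin: centre of its underside. Its own x points from its front (drawer side, facing the robot) to its back; y along its front, z up. It may be turned by up to 0.15 rad. Along the front of the top runs a plain grey strip 75 mm deep that holds the push plate.
- push_top (a point): Centre of the top face of the brass push plate on the case's top, 45 (case x) x 80 (case y) mm, standing 8 mm proud of the grey strip (98 mm above the counter), 37 mm behind the front face. Pressed straight down it releases the drawer latch; it springs back up when let go.
- push (a joint): Travel of the push plate: 0 up, 0.006 m fully down. The drawer is released at about 4 to 5 mm; about 1.5 N starts it, 5 N takes it fully down.
- drawer (a joint): Travel of the hidden drawer: 0 shut and latched, 0.15 m fully open. It has no handle. When released a spring slides it out along the case's -x, towards the robot, in about 1.5 s; the spring (about 2 N when open, 4 N when shut) then keeps it open.
- drawer_in (a point): Centre of the drawer's inner floor; moves with the drawer, axes like the case's. Shut, it lies 33 mm in front of the case origin; open, 183 mm in front of it (63 mm in front of the case's front face); 14 mm above the counter. The inside measures 150 (case x) x 180 (case y) mm; side walls rise 36 mm and the 198 mm wide front panel 52 mm above that floor.
- gold_box: Loose cardboard box with a gold lid, 90 (its x) x 50 (its y) x 45 mm (z), with one flat sample button, 2.5 mm high, on the lid; 0.17 to 0.35 kg. Origin: centre of its underside, z up. It is on the counter to the left or the right.
- silver_box: The same box with a silver lid; a bystander on the other side. Origin: centre of its underside.
- jar: Clear jar of buttons with a black lid, 74 mm across, 74 mm high; a bystander. Origin: centre of its underside.
- dish: Shallow grey open dish of buttons, 90 x 100 x 22 mm; a bystander. Origin: centre of its underside.
Not all that is in view belongs to the job. What is shaped like the gold_box but green or pink is not meant.

How it is judged:
By the outcome, as a careful person would: the job done as asked, in the order asked, and still so for the second after the job is handed in, with the robot touching nothing.
It also fails if it takes over 54 s, if anything falls off the work surface, if the arm or the gripper's body presses on something with over 40 N, if the wrist force passes 120 N, or if a joint passes its speed limit or range.

## Working session

There is one attempt and no reset: what is moved stays moved. The work goes in short steps, Python scripts to look and compute and a tool call to move; the robot and the scene stay as the last step left them, time stands still between calls to the robot, and variables do not carry over. Pictures are saved under pics/ and viewed, about 8 in all and at most 12, crops included, and the job is handed in when it is done.

Besides the shell and the picture viewer there is one more tool, called in YAML: its name, and indented under it one key for each argument. move_arm: Moves the arm, as the interface text tells. Its arguments: {"type":"object","properties":{"series":{"type":"array","items":{"type":"object","properties":{"dx":{"type":"number"},"dy":{"type":"number"},"dz":{"type":"number"},"ax":{"type":"number"},"ay":{"type":"number"},"az":{"type":"number"}}}},"grip":{"type":"number"},"squeeze":{"type":"number"}},"required":["series"]}

```bash
mkdir -p pics; ls; python3 - <<'E'
from bench import telemetry, camera, calibration, bot, finder
import cv2,numpy as np
for n in("scene","top"):
    im=camera(n); cv2.imwrite(f"pics/{n}0.png",im[:,:,::-1]); 
    print(n,calibration(n))
    for l in("case","push_top","gold_box","silver_box","jar","dish"):
        print(l,[(round(d["score"],2),[round(v*s) for v,s in zip(d["bbox"],(640,400,640,400))]) for d in finder.search_frame(l,n)[:4]])
print(telemetry.get_state())
E
```

```text
pics
scene {'fovy': 43.227751173153514, 'cx': 327.1192998115116, 'cy': 199.94592418166079, 'rvec': array([ 2.35818426,  0.67479094, -0.22870843]), 'tvec': array([-478.42440741, -145.64952536, 1662.0630673 ])}
case [(0.86, [307, 190, 124, 124])]
push_top [(0.65, [331, 212, 25, 26])]
gold_box [(0.89, [333, 135, 25, 30]), (0.88, [308, 154, 27, 36]), (0.88, [374, 115, 32, 33]), (0.63, [294, 124, 23, 28])]
silver_box [(0.72, [205, 282, 40, 30])]
jar [(0.89, [386, 145, 21, 34])]
dish [(0.81, [262, 303, 50, 52])]
top {'fovy': 49.652393970143734, 'cx': 321.22622122968073, 'cy': 198.40394083858072, 'rvec': array([ 2.13175941, -2.16503148,  0.17894938]), 'tvec': array([  48.05294165,  546.58176825, 1368.8522457 ])}
case [(0.74, [298, 105, 90, 85])]
push_top [(0.7, [330, 163, 27, 15]), (0.26, [298, 107, 91, 85])]
gold_box [(0.98, [188, 235, 34, 32]), (0.91, [236, 269, 31, 17]), (0.83, [186, 192, 22, 32]), (0.67, [232, 218, 28, 25])]
silver_box [(0.92, [427, 206, 27, 34])]
jar [(0.63, [226, 166, 25, 28])]
dish [(0.9, [414, 153, 35, 36])]
{'time': 0.7, 'q': array([ 1.47469819e+00,  4.01819310e-02,  8.47924211e-02, -5.25363615e-05,
       -1.61551544e+00, -3.33666269e-01]), 'qd': array([ 0.0005016 ,  0.00091102, -0.00027321, -0.0016457 , -0.00174123,
        0.00062679]), 'joint_torque': array([ 5.20759404e-04, -3.67832851e+01,  3.47382081e+01,  6.93198413e+00,
       -8.06054122e-04, -6.81473693e-06]), 'ee_pos': array([249.96849416, 545.41240331, 248.25696217]), 'eef_rot': array([-5.42049737e-05, -5.40067351e-01,  8.41621799e-01, -2.64564505e-05]), 'contact_force': array([-0.12418237, -0.04191878, -0.59998553]), 'ft_torque': array([-0.0441039 , -0.03385748,  0.02005752]), 'grip_width': 0.9971050658804238}
```

```bash
cat > h.py <<'E'
from bench import telemetry, camera, calibration, bot, finder
import cv2,numpy as np
from scipy.spatial.transform import Rotation as R
def K(c):
    f=200/np.tan(np.radians(c["fovy"]/2)); return np.array([[f,0,c["cx"]],[0,f,c["cy"]],[0,0,1]])
def ray(c,uv,z):
    Rm=cv2.Rodrigues(c["rvec"])[0]; d=Rm.T@np.linalg.inv(K(c))@[*uv,1]; o=-Rm.T@c["tvec"]
    return o+d*(z-o[2])/d[2]
def proj(c,P): return cv2.projectPoints(np.array(P,float),c["rvec"],c["tvec"],K(c),None)[0][:,0]
def tool(target,zrot=None):
    s=telemetry.get_state(); w,x,y,z=s["eef_rot"]; r=R.from_quat([x,y,z,w])
    return r.inv().apply(np.array(target)-s["ee_pos"])/10, r.as_matrix().round(4), s
E
python3 - <<'E'
from h import *
im=cv2.imread("pics/top0.png"); cv2.imwrite("pics/top0c.png",cv2.resize(im[90:300,170:470],None,fx=2.66,fy=2.66,interpolation=cv2.INTER_CUBIC))
c=calibration("top")
for n,u,z in [("gold?",(205,251),45),("b",(251.5,277.5),45),("c",(197,208),45),("d",(246,230),45),("silver",(440,223),45),("push",(343.5,170.5),98),("jar",(238,180),60),("dish",(431,171),11),("case",(343,147),90)]: print(n,ray(c,u,z).round())
E
```

```text
gold? [383. 412.  45.]
b [297. 264.  45.]
c [521. 442.  45.]
d [448. 283.  45.]
silver [ 461. -343.   45.]
push [627. -31.  98.]
jar [608. 308.  60.]
dish [ 640. -333.   11.]
case [706. -32.  90.]
```

View pics/top0c.png

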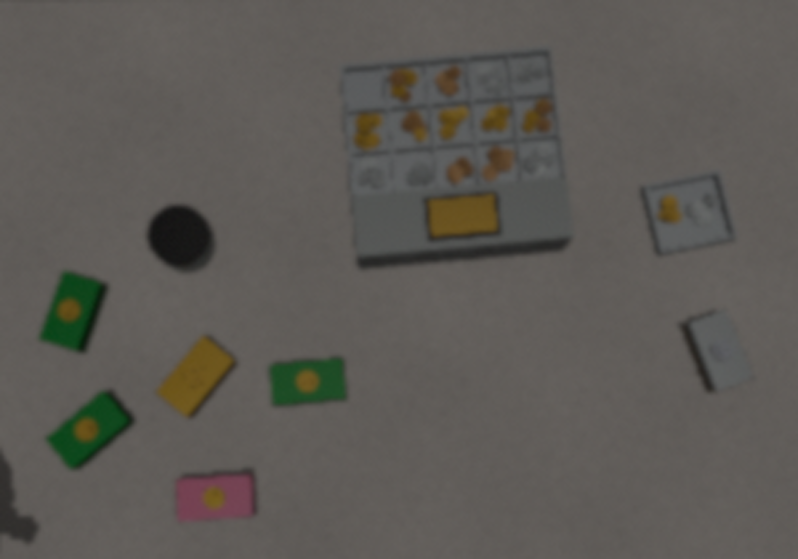

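View pics/scene0.png

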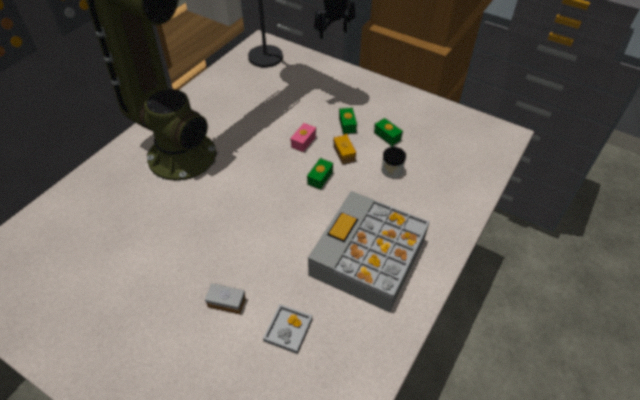

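Top view (crop scale 2.66, origin 170,90). Several boxes have the right shape: green at top px (197,207), (204,252) and (286,233), pink at (251,277), and one gold-lidded at (244,231). The gold-lidded one fits the description. The silver box is at (440,223) and the plate at (344,171). Next I'll measure these precisely, and take one enlarged crop of the gold box before reaching for it.

```bash
python3 - <<'E'
from h import *
from scipy.optimize import least_squares
c=calibration("top"); im=cv2.imread("pics/top0.png")
hsv=cv2.cvtColor(im,cv2.COLOR_BGR2HSV)
def rect(box,z):
    l,t,w,h=box; m=np.zeros((400,640),np.uint8); s=hsv[t:t+h,l:l+w]
    m[t:t+h,l:l+w]=(((s[...,0]>12)&(s[...,0]<32)&(s[...,1]>120))*255)
    ys,xs=np.nonzero(m); P=np.array([ray(c,(u,v),z)[:2] for u,v in zip(xs,ys)],np.float32)
    return cv2.minAreaRect(P), len(xs), P.mean(0)
print("gold",rect((225,212,36,38),45)); print("plate",rect((324,157,40,28),98))
px=np.array([(343,68),(548,51),(569,237),(357,258)])/2.66+[170,90]
L=np.array([(120,130,90),(120,-130,90),(-120,-130,90),(-120,130,90)])
def W(p,L):
    r=R.from_euler('z',p[2]); return r.apply(L)+[p[0],p[1],0]
s=least_squares(lambda p:(proj(c,W(p,L))-px).ravel(),[710,-32,0])
print(s.x,s.fun.round(1)); print("push",W(s.x,[[-83,0,98]]),"drawer_in",W(s.x,[[-183,0,14]]))
E
```

```text
gold (((444.3343200683594, 291.2113342285156), (50.260128021240234, 87.64041137695312), 50.01057434082031), 427, array([444.23267, 291.34332], dtype=float32))
plate (((626.2269287109375, -31.274669647216797), (45.57377624511719, 80.37255096435547), 4.099942207336426), 358, array([626.18097 , -31.206503], dtype=float32))
[ 7.05140480e+02 -2.52990056e+01  7.41860299e-02] [-1.6 -0.8  0.9 -1.   1.3  1.2 -0.6  0.4]
push [[622.3687734  -31.45079965  98.        ]] drawer_in [[522.64382557 -38.86259972  14.        ]]
```

move_arm:
  series:
    - {"dx": 36.7,"dy": -58.2,"dz": 9.8}
    - {"dx": 36.7,"dy": -58.2,"dz": 9.8}
    - {"dx": 36.7,"dy": -58.2,"dz": 9.8}
    - {"dx": 36.7,"dy": -58.2,"dz": 9.8}
    - {"dx": 36.7,"dy": -58.2,"dz": 9.8}
    - {"dx": 36.7,"dy": -58.2,"dz": 9.8}
    - {"dx": 36.7,"dy": -58.2,"dz": 9.8}
    - {"dx": 36.7,"dy": -58.2,"dz": 9.8}
    - {"dx": 36.7,"dy": -58.2,"dz": 9.8}
    - {"dx": 36.7,"dy": -58.2,"dz": 9.8}
    - {"dx": 36.7,"dy": -58.2,"dz": 9.8}
    - {"dx": 36.7,"dy": -58.2,"dz": 9.8}
    - {"dx": 36.7,"dy": -58.2,"dz": 9.8}
    - {"dx": 36.7,"dy": -58.2,"dz": 9.8}
    - {"dx": 36.7,"dy": -58.2,"dz": 9.8}
    - {"dx": 36.7,"dy": -58.2,"dz": 9.8}
    - {"dx": 36.7,"dy": -58.2,"dz": 9.8}
    - {"dx": 36.7,"dy": -58.2,"dz": 9.8}
  grip: 0
  squeeze: 20

```text
invalid input at $.series[0]: expected keys dx, dy, dz, ax, ay, az
```

move_arm:
  series:
    - {"dx": 36.7,"dy": -58.2,"dz": 9.8,"ax": 0,"ay": 0,"az": 0}
    - {"dx": 36.7,"dy": -58.2,"dz": 9.8,"ax": 0,"ay": 0,"az": 0}
    - {"dx": 36.7,"dy": -58.2,"dz": 9.8,"ax": 0,"ay": 0,"az": 0}
    - {"dx": 36.7,"dy": -58.2,"dz": 9.8,"ax": 0,"ay": 0,"az": 0}
    - {"dx": 36.7,"dy": -58.2,"dz": 9.8,"ax": 0,"ay": 0,"az": 0}
    - {"dx": 36.7,"dy": -58.2,"dz": 9.8,"ax": 0,"ay": 0,"az": 0}
    - {"dx": 36.7,"dy": -58.2,"dz": 9.8,"ax": 0,"ay": 0,"az": 0}
    - {"dx": 36.7,"dy": -58.2,"dz": 9.8,"ax": 0,"ay": 0,"az": 0}
    - {"dx": 36.7,"dy": -58.2,"dz": 9.8,"ax": 0,"ay": 0,"az": 0}
    - {"dx": 36.7,"dy": -58.2,"dz": 9.8,"ax": 0,"ay": 0,"az": 0}
    - {"dx": 36.7,"dy": -58.2,"dz": 9.8,"ax": 0,"ay": 0,"az": 0}
    - {"dx": 36.7,"dy": -58.2,"dz": 9.8,"ax": 0,"ay": 0,"az": 0}
    - {"dx": 36.7,"dy": -58.2,"dz": 9.8,"ax": 0,"ay": 0,"az": 0}
    - {"dx": 36.7,"dy": -58.2,"dz": 9.8,"ax": 0,"ay": 0,"az": 0}
    - {"dx": 36.7,"dy": -58.2,"dz": 9.8,"ax": 0,"ay": 0,"az": 0}
    - {"dx": 36.7,"dy": -58.2,"dz": 9.8,"ax": 0,"ay": 0,"az": 0}
    - {"dx": 36.7,"dy": -58.2,"dz": 9.8,"ax": 0,"ay": 0,"az": 0}
    - {"dx": 36.7,"dy": -58.2,"dz": 9.8,"ax": 0,"ay": 0,"az": 0}
    - {"dx": 36.7,"dy": -58.2,"dz": 9.8,"ax": 0,"ay": 0,"az": 0}
  grip: 0
  squeeze: 20

```text
time: 2.28
ee_pos: [626.2, -32.3, 149.1]
eef_rot: [-0.001, -0.539, 0.842, 0.0]
contact_force: [-0.2, 0.3, 0.7]
grip_width: 0.001
```

move_arm:
  series:
    - {"dx": 0,"dy": 0,"dz": 2.6,"ax": 0,"ay": 0,"az": 0}
    - {"dx": 0,"dy": 0,"dz": 3.2,"ax": 0,"ay": 0,"az": 0}
    - {"dx": 0,"dy": 0,"dz": 3.5,"ax": 0,"ay": 0,"az": 0}
    - {"dx": 0,"dy": 0,"dz": 3.7,"ax": 0,"ay": 0,"az": 0}
    - {"dx": 0,"dy": 0,"dz": 3.8,"ax": 0,"ay": 0,"az": 0}
    - {"dx": 0,"dy": 0,"dz": 3.9,"ax": 0,"ay": 0,"az": 0}
    - {"dx": 0,"dy": 0,"dz": 3.9,"ax": 0,"ay": 0,"az": 0}

```text
time: 2.87
ee_pos: [626.3, -31.9, 111.4]
eef_rot: [-0.0, -0.539, 0.842, 0.0]
contact_force: [-4.3, 1.1, 5.5]
grip_width: 0.001
```

move_arm:
  series:
    - {"dx": 0,"dy": 0,"dz": 0.15,"ax": 0,"ay": 0,"az": 0}
    - {"dx": 0,"dy": 0,"dz": 0.15,"ax": 0,"ay": 0,"az": 0}
    - {"dx": 0,"dy": 0,"dz": 0.15,"ax": 0,"ay": 0,"az": 0}

```text
time: 3.12
ee_pos: [626.6, -31.8, 110.4]
eef_rot: [0.0, -0.539, 0.842, -0.0]
contact_force: [-1.6, 0.2, 3.6]
grip_width: 0.001
```

```bash
python3 - <<'E'
from h import *
im=camera("top"); cv2.imwrite("pics/top1.png",im[:,:,::-1])
o=cv2.imread("pics/top0.png"); d=np.abs(o.astype(int)-im[:,:,::-1]).sum(2)
d=d[192:260,300:390]; print((d>60).sum()); print(telemetry.get_state()["contact_force"])
cv2.imwrite("pics/top1c.png",cv2.resize(im[90:300,200:470,::-1],None,fx=2.6,fy=2.6))
E
```

```text
1017
[-1.42115297  0.50629868  4.95934204]
```

View pics/top1c.png

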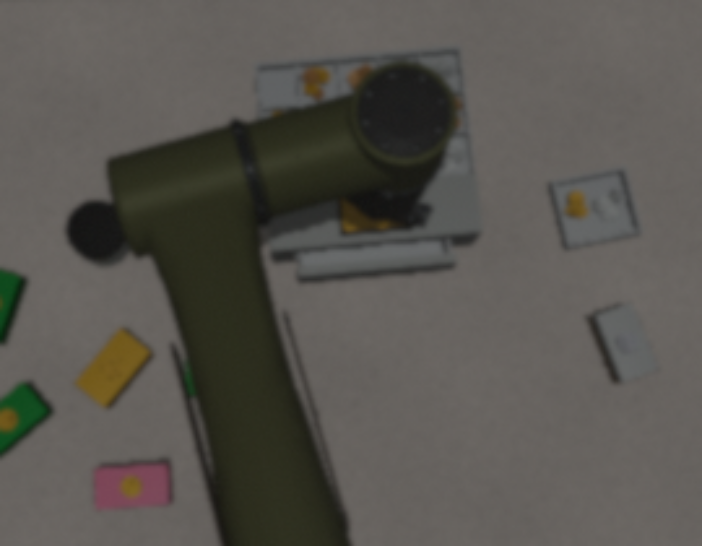

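move_arm:
  series:
    - {"dx": 0,"dy": 0,"dz": -3,"ax": 0,"ay": 0,"az": 0}
    - {"dx": 0,"dy": 0,"dz": -7,"ax": 0,"ay": 0,"az": 0}
    - {"dx": -21.65,"dy": 30.05,"dz": -9,"ax": 0,"ay": 0,"az": 2.57}
    - {"dx": -21.65,"dy": 30.05,"dz": -9,"ax": 0,"ay": 0,"az": 2.57}
    - {"dx": -21.65,"dy": 30.05,"dz": -9,"ax": 0,"ay": 0,"az": 2.57}
    - {"dx": -21.65,"dy": 30.05,"dz": -9,"ax": 0,"ay": 0,"az": 2.57}
    - {"dx": -21.65,"dy": 30.05,"dz": -9,"ax": 0,"ay": 0,"az": 2.57}
    - {"dx": -21.65,"dy": 30.05,"dz": -9,"ax": 0,"ay": 0,"az": 2.57}
    - {"dx": -21.65,"dy": 30.05,"dz": -9,"ax": 0,"ay": 0,"az": 2.57}
    - {"dx": -21.65,"dy": 30.05,"dz": -9,"ax": 0,"ay": 0,"az": 2.57}
    - {"dx": -21.65,"dy": 30.05,"dz": -9,"ax": 0,"ay": 0,"az": 2.57}
    - {"dx": -21.65,"dy": 30.05,"dz": -9,"ax": 0,"ay": 0,"az": 2.57}
    - {"dx": -21.65,"dy": 30.05,"dz": -9,"ax": 0,"ay": 0,"az": 2.57}
    - {"dx": -21.65,"dy": 30.05,"dz": -9,"ax": 0,"ay": 0,"az": 2.57}
  grip: 100

```text
time: 4.33
ee_pos: [444.2, 290.8, 199.7]
eef_rot: [-0.0, -0.422, 0.907, -0.0]
contact_force: [-0.6, -0.4, 0.9]
grip_width: 1.005
```

```bash
python3 - <<'E'
from h import *
c=calibration("wrist"); im=camera("wrist")[:,:,::-1]; cv2.imwrite("pics/w2.png",im)
t=camera("top")[:,:,::-1]; cv2.imwrite("pics/t2.png",t)
print(c); 
hsv=cv2.cvtColor(np.ascontiguousarray(im),cv2.COLOR_BGR2HSV)
m=((hsv[...,0]>12)&(hsv[...,0]<32)&(hsv[...,1]>120)).astype(np.uint8)
n,l,st,ce=cv2.connectedComponentsWithStats(m)
for i in range(1,n):
    if st[i,4]>200:
        ys,xs=np.nonzero(l==i); P=np.array([ray(c,(u,v),45)[:2] for u,v in zip(xs[::3],ys[::3])],np.float32)
        print(st[i],ce[i],cv2.minAreaRect(P))
s=telemetry.get_state(); print(s["ee_pos"],s["contact_force"])
v=np.hstack([im,cv2.resize(t[100:300,170:470],(600,400))]); cv2.imwrite("pics/v2.png",cv2.resize(v,(800,258)))
E
```

```text
{'fovy': 64.01722155351155, 'cx': 317.4743026240617, 'cy': 193.81623817693995, 'rvec': array([-1.26876429,  2.73005188,  0.3587487 ]), 'tvec': array([509.31978377, 125.78159705, 370.09551551])}
[430  72  31  33 816] [444.94117647  88.38112745] ((438.01031494140625, 158.17031860351562), (24.676362991333008, 25.616626739501953), 80.72098541259766)
[ 285  131   57   99 5354] [313.33563691 179.21199103] ((447.925048828125, 293.2983093261719), (48.8364372253418, 90.0011978149414), 50.15555191040039)
[116 208  29  27 603] [129.84411277 220.91044776] ((529.1854248046875, 447.3785095214844), (24.647785186767578, 25.722030639648438), 7.339376926422119)
[244 299  25  23 468] [256.01923077 310.30555556] ((384.5259704589844, 422.720947265625), (24.13255500793457, 25.504701614379883), 47.564697265625)
[444.85321155 289.80428338 199.86332106] [-0.04499564  0.27097253 -0.54190782]
```

View pics/v2.png

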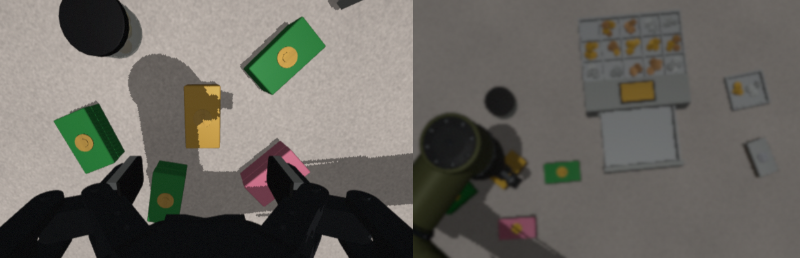

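The wrist view shows the gold-lidded box unobstructed at (202,117), with green and pink lookalikes around it. The top view shows the drawer fully open. Now the grasp.

move_arm:
  series:
    - {"dx": -0.36,"dy": 0,"dz": 4,"ax": 0,"ay": 0,"az": 0}
    - {"dx": -0.36,"dy": 0,"dz": 8,"ax": 0,"ay": 0,"az": 0}
    - {"dx": -0.36,"dy": 0,"dz": 11,"ax": 0,"ay": 0,"az": 0}
    - {"dx": -0.36,"dy": 0,"dz": 13.5,"ax": 0,"ay": 0,"az": 0}
    - {"dx": -0.36,"dy": 0,"dz": 15.5,"ax": 0,"ay": 0,"az": 0}
    - {"dx": -0.36,"dy": 0,"dz": 16.8,"ax": 0,"ay": 0,"az": 0}
    - {"dx": -0.36,"dy": 0,"dz": 17.4,"ax": 0,"ay": 0,"az": 0}
    - {"dx": -0.36,"dy": 0,"dz": 17.4,"ax": 0,"ay": 0,"az": 0}

```text
time: 5.1
ee_pos: [447.2, 290.9, 24.3]
eef_rot: [-0.001, -0.42, 0.908, -0.001]
contact_force: [-0.3, -1.2, 0.1]
grip_width: 0.999
```

move_arm:
  series:
    - {"dx": 0,"dy": 0,"dz": 0,"ax": 0,"ay": 0,"az": 0}
    - {"dx": 0,"dy": 0,"dz": 0,"ax": 0,"ay": 0,"az": 0}
    - {"dx": 0,"dy": 0,"dz": 0,"ax": 0,"ay": 0,"az": 0}
    - {"dx": 0,"dy": 0,"dz": 0,"ax": 0,"ay": 0,"az": 0}
    - {"dx": 0,"dy": 0,"dz": 0,"ax": 0,"ay": 0,"az": 0}
    - {"dx": 0,"dy": 0,"dz": 0,"ax": 0,"ay": 0,"az": 0}
    - {"dx": 0,"dy": 0,"dz": 0,"ax": 0,"ay": 0,"az": 0}
    - {"dx": 0,"dy": 0,"dz": 0,"ax": 0,"ay": 0,"az": 0}
  grip: 30
  squeeze: 35

```text
time: 5.77
ee_pos: [448.0, 291.5, 25.8]
eef_rot: [0.0, -0.42, 0.908, -0.001]
contact_force: [0.2, 0.1, 4.3]
grip_width: 0.579
```

move_arm:
  series:
    - {"dx": 0,"dy": 0,"dz": -1,"ax": 0,"ay": 0,"az": 0}
    - {"dx": 0,"dy": 0,"dz": -3,"ax": 0,"ay": 0,"az": 0}
    - {"dx": 0,"dy": 0,"dz": -6,"ax": 0,"ay": 0,"az": 0}
    - {"dx": 0,"dy": 0,"dz": -9,"ax": 0,"ay": 0,"az": 0}
    - {"dx": 0,"dy": 0,"dz": -12,"ax": 0,"ay": 0,"az": 0}
    - {"dx": 0,"dy": 0,"dz": -14,"ax": 0,"ay": 0,"az": 0}
    - {"dx": 0,"dy": 0,"dz": -14,"ax": 0,"ay": 0,"az": 0}

```text
time: 6.35
ee_pos: [449.1, 292.6, 171.2]
eef_rot: [0.003, -0.42, 0.908, 0.001]
contact_force: [-0.2, -0.6, -1.7]
grip_width: 0.581
```

```bash
python3 - <<'E'
from h import *
c=calibration("top"); t=cv2.imread("pics/t2.png")
yaw=.0725; ctr=np.array([526,-38.5,0])
r=R.from_euler('z',yaw)
o=cv2.resize(t[100:300,250:450],None,fx=3,fy=3,interpolation=cv2.INTER_CUBIC)
for z,a,b,x0,col in[(50,75,90,0,(0,0,255)),(14,75,90,0,(0,255,0)),(98,22.5,40,100,(255,0,0))]:
    P=r.apply([[x0+a,b,z],[x0+a,-b,z],[x0-a,-b,z],[x0-a,b,z]])+ctr
    cv2.polylines(o,[((proj(c,P)-[250,100]+.5)*3).round().astype(int)],True,col,1)
cv2.imwrite("pics/d2.png",o)
s=telemetry.get_state()
R0=R.from_quat(np.roll(s["eef_rot"],-1)); print(s["ee_pos"],s["contact_force"],s["q"].round(2),s["grip_width"])
print("shift cm",R0.inv().apply(np.array([526,-38.5,150])-s["ee_pos"])/10)
x=R0.apply([1,0,0]); a=np.degrees(np.arctan2(x[1],x[0])); print(a,"az",(a-(-90+np.degrees(yaw)))/6)
E
```

```text
[449.1375099  292.60024737 171.20066827] [-0.24167696 -0.61629143 -1.74079518] [ 0.95 -0.13 -0.22  0.   -1.47 -0.09] 0.5807892174875956
shift cm [ 20.27982158 -27.28430001   2.03535124]
-130.3300377540365 az -7.41399696145583
```

View pics/d2.png

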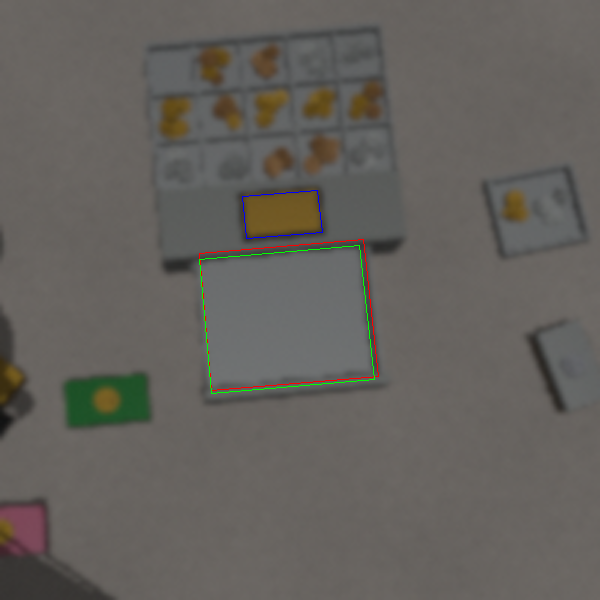

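The overlay of the predicted drawer interior matches the picture. Carrying the box over.

move_arm:
  series:
    - {"dx": 3,"dy": -4,"dz": 0,"ax": 0,"ay": 0,"az": -1}
    - {"dx": 5,"dy": -6.8,"dz": 0,"ax": 0,"ay": 0,"az": -2}
    - {"dx": 7,"dy": -9.5,"dz": 0,"ax": 0,"ay": 0,"az": -3}
    - {"dx": 9,"dy": -12.2,"dz": 0,"ax": 0,"ay": 0,"az": -4}
    - {"dx": 11,"dy": -15,"dz": 0,"ax": 0,"ay": 0,"az": -5}
    - {"dx": 13,"dy": -17.6,"dz": 0.5,"ax": 0,"ay": 0,"az": -6}
    - {"dx": 15,"dy": -20.3,"dz": 1,"ax": 0,"ay": 0,"az": -6.7}
    - {"dx": 17,"dy": -23,"dz": 1.5,"ax": 0,"ay": 0,"az": -7.41}
    - {"dx": 19,"dy": -25.6,"dz": 2,"ax": 0,"ay": 0,"az": -7.41}
    - {"dx": 20,"dy": -26.9,"dz": 2,"ax": 0,"ay": 0,"az": -7.41}
    - {"dx": 20.28,"dy": -27.28,"dz": 2,"ax": 0,"ay": 0,"az": -7.41}
    - {"dx": 20.28,"dy": -27.28,"dz": 2,"ax": 0,"ay": 0,"az": -7.41}
    - {"dx": 20.28,"dy": -27.28,"dz": 2,"ax": 0,"ay": 0,"az": -7.41}

```text
time: 7.43
ee_pos: [525.4, -38.1, 149.5]
eef_rot: [-0.003, 0.732, -0.681, 0.0]
contact_force: [0.1, -0.2, -3.1]
grip_width: 0.578
```

```bash
python3 - <<'E'
from h import *
im=camera("wrist")[:,:,::-1]; cv2.imwrite("pics/w3.png",im)
s=telemetry.get_state()
R0=R.from_quat(np.roll(s["eef_rot"],-1)); print(s["ee_pos"],s["contact_force"],s["q"].round(2),s["grip_width"])
print("shift cm",R0.inv().apply(np.array([526,-38.5,40])-s["ee_pos"])/10, "z",R0.apply([0,0,1]))
x=R0.apply([1,0,0]); print(np.degrees(np.arctan2(x[1],x[0])))
E
```

```text
[525.57154756 -37.64770725 149.81048525] [-0.34114795 -0.57862337 -3.30477069] [ 0.31 -0.15 -0.28 -0.   -1.44  1.33] 0.5819904884773482
shift cm [ 0.13042112  0.01719459 10.98067489] z [ 0.00460128  0.00419781 -0.9999806 ]
-85.83638390376242
```

View pics/w3.png

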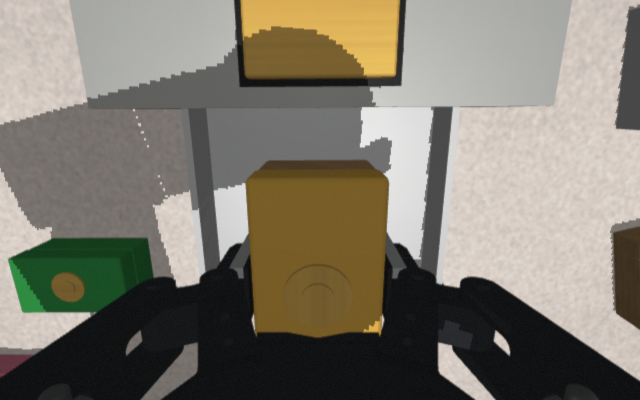

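move_arm:
  series:
    - {"dx": 0.1,"dy": 0,"dz": 2.5,"ax": 0,"ay": 0,"az": 0}
    - {"dx": 0.1,"dy": 0,"dz": 5,"ax": 0,"ay": 0,"az": 0}
    - {"dx": 0.1,"dy": 0,"dz": 7.5,"ax": 0,"ay": 0,"az": 0}
    - {"dx": 0.1,"dy": 0,"dz": 9,"ax": 0,"ay": 0,"az": 0}
    - {"dx": 0.1,"dy": 0,"dz": 10,"ax": 0,"ay": 0,"az": 0}
    - {"dx": 0.1,"dy": 0,"dz": 10.4,"ax": 0,"ay": 0,"az": 0}
    - {"dx": 0.1,"dy": 0,"dz": 10.5,"ax": 0,"ay": 0,"az": 0}
    - {"dx": 0.1,"dy": 0,"dz": 10.5,"ax": 0,"ay": 0,"az": 0}

```text
time: 8.15
ee_pos: [526.7, -37.7, 45.8]
eef_rot: [-0.004, 0.733, -0.681, 0.001]
contact_force: [0.0, -0.6, -2.7]
grip_width: 0.58
```

move_arm:
  series:
    - {"dx": 0,"dy": 0,"dz": 0.1,"ax": 0,"ay": 0,"az": 0}
    - {"dx": 0,"dy": 0,"dz": 0.2,"ax": 0,"ay": 0,"az": 0}
    - {"dx": 0,"dy": 0,"dz": 0.3,"ax": 0,"ay": 0,"az": 0}
    - {"dx": 0,"dy": 0,"dz": 0.3,"ax": 0,"ay": 0,"az": 0}

```text
time: 8.48
ee_pos: [526.9, -37.7, 43.0]
eef_rot: [-0.004, 0.733, -0.681, 0.001]
contact_force: [0.1, 0.0, -3.3]
grip_width: 0.578
```

move_arm:
  series:
    - {"dx": 0,"dy": 0,"dz": 0.08,"ax": 0,"ay": 0,"az": 0}
    - {"dx": 0,"dy": 0,"dz": 0.16,"ax": 0,"ay": 0,"az": 0}
    - {"dx": 0,"dy": 0,"dz": 0.24,"ax": 0,"ay": 0,"az": 0}
    - {"dx": 0,"dy": 0,"dz": 0.24,"ax": 0,"ay": 0,"az": 0}

```text
time: 8.82
ee_pos: [526.7, -37.7, 40.4]
eef_rot: [-0.004, 0.733, -0.681, 0.001]
contact_force: [0.5, -0.1, -3.6]
grip_width: 0.58
```

move_arm:
  series:
    - {"dx": 0,"dy": 0,"dz": 0.07,"ax": 0,"ay": 0,"az": 0}
    - {"dx": 0,"dy": 0,"dz": 0.12,"ax": 0,"ay": 0,"az": 0}
    - {"dx": 0,"dy": 0,"dz": 0.12,"ax": 0,"ay": 0,"az": 0}

```text
time: 9.07
ee_pos: [527.0, -37.7, 40.0]
eef_rot: [-0.004, 0.733, -0.681, 0.001]
contact_force: [-2.0, 0.4, 3.2]
grip_width: 0.582
```

Contact is felt: the force went from −3.6 to +3.2 N. Releasing.

move_arm:
  series:
    - {"dx": 0,"dy": 0,"dz": 0,"ax": 0,"ay": 0,"az": 0}
    - {"dx": 0,"dy": 0,"dz": 0,"ax": 0,"ay": 0,"az": 0}
    - {"dx": 0,"dy": 0,"dz": 0,"ax": 0,"ay": 0,"az": 0}
    - {"dx": 0,"dy": 0,"dz": 0,"ax": 0,"ay": 0,"az": 0}
    - {"dx": 0,"dy": 0,"dz": 0,"ax": 0,"ay": 0,"az": 0}
    - {"dx": 0,"dy": 0,"dz": 0,"ax": 0,"ay": 0,"az": 0}
  grip: 85

```text
time: 9.57
ee_pos: [527.0, -37.8, 39.9]
eef_rot: [-0.004, 0.733, -0.681, 0.001]
contact_force: [-0.5, -0.9, -0.0]
grip_width: 0.848
```

move_arm:
  series:
    - {"dx": 0,"dy": 0,"dz": -1,"ax": 0,"ay": 0,"az": 0}
    - {"dx": 0,"dy": 0,"dz": -3,"ax": 0,"ay": 0,"az": 0}
    - {"dx": 0,"dy": 0,"dz": -6,"ax": 0,"ay": 0,"az": 0}
    - {"dx": 0,"dy": 0,"dz": -10,"ax": 0,"ay": 0,"az": 0}
    - {"dx": 0,"dy": 0,"dz": -14,"ax": 0,"ay": 0,"az": 0}
    - {"dx": -4,"dy": 0,"dz": -16,"ax": 0,"ay": 0,"az": 0}
    - {"dx": -8,"dy": 0,"dz": -16,"ax": 0,"ay": 0,"az": 0}
    - {"dx": -12,"dy": 0,"dz": -16,"ax": 0,"ay": 0,"az": 0}
    - {"dx": -16,"dy": 0,"dz": -16,"ax": 0,"ay": 0,"az": 0}
    - {"dx": -20,"dy": 0,"dz": -16,"ax": 0,"ay": 0,"az": 0}
    - {"dx": -24,"dy": 0,"dz": -16,"ax": 0,"ay": 0,"az": 0}
    - {"dx": -28,"dy": 0,"dz": -16,"ax": 0,"ay": 0,"az": 0}
    - {"dx": -32,"dy": 0,"dz": -16,"ax": 0,"ay": 0,"az": 0}
    - {"dx": -32,"dy": 0,"dz": -16,"ax": 0,"ay": 0,"az": 0}
    - {"dx": -32,"dy": 0,"dz": -16,"ax": 0,"ay": 0,"az": 0}

```text
time: 10.82
ee_pos: [501.9, 282.5, 201.1]
eef_rot: [-0.003, 0.734, -0.68, 0.001]
contact_force: [0.6, -0.1, 0.3]
grip_width: 0.856
```

```bash
python3 - <<'E'
from h import *
t=camera("top")[:,:,::-1]; s=camera("scene")[:,:,::-1]
cv2.imwrite("pics/t4.png",t); cv2.imwrite("pics/s4.png",s)
v=np.hstack([cv2.resize(t[100:300,250:450],(400,400)),cv2.resize(s[150:350,200:400],(400,400))]); cv2.imwrite("pics/v4.png",v)
c=calibration("top"); hsv=cv2.cvtColor(np.ascontiguousarray(t),cv2.COLOR_BGR2HSV)[188:240,310:385]
m=(hsv[...,0]>12)&(hsv[...,0]<32)&(hsv[...,1]>110); ys,xs=np.nonzero(m)
P=np.array([ray(c,(u+310,v+188),59)[:2] for u,v in zip(xs,ys)],np.float32); print(cv2.minAreaRect(P),len(xs))
st=telemetry.get_state(); print(st["time"],st["ee_pos"],st["contact_force"])
a=cv2.imread("pics/top0.png").astype(int)
for n,(l,tt,w,h) in dict(silver=(420,200,40,46),dish=(408,147,48,48),jar=(220,160,36,40)).items():
    print(n,np.abs(a-t)[tt:tt+h,l:l+w].mean())
E
```

```text
((521.6351318359375, -36.874210357666016), (87.72416687011719, 48.12548065185547), 5.016345500946045) 403
10.9167 [502.50330945 280.46038543 201.60119415] [ 0.40525048 -0.48373513 -0.27985768]
silver 9.119021739130435
dish 9.127748842592593
jar 24.804861111111112
```

View pics/v4.png

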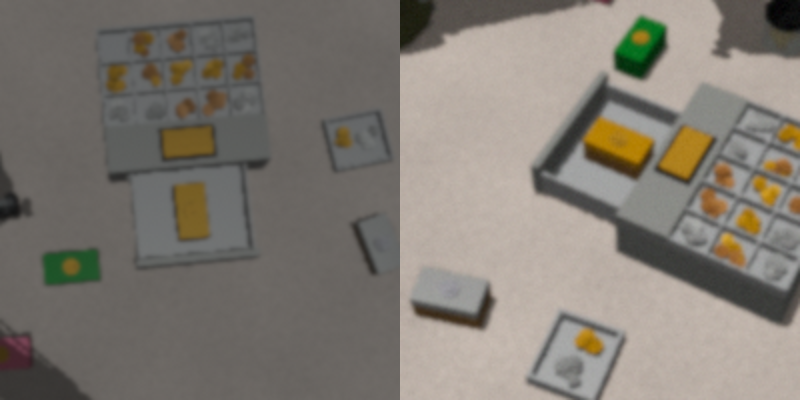

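```bash
python3 -c "
from bench import bot; print(bot.job_done())"
```

```text
the job is handed in; nothing more can be done
None
```

I pressed the push plate with closed fingertips at about 5 N and the hidden drawer sprang fully open. I then gripped the gold-lidded box across its short side, set it down in the drawer, released it and moved clear. The job was handed in after about 11 s of robot time.

- **Box:** the last pictures show it flat and lid up in the drawer. It measured at (522, −37) mm, within 5 mm of the estimated centre of the drawer floor. The wrist force went from −3.6 to +3.2 N as it touched down, so it was set down, not dropped.
- **Drawer:** it was still open in those pictures, with the gripper away from everything.
- **Silver box and dish:** they look unmoved. My picture-difference check was not clean: it gave about 9 grey levels for each, which I take to be a change in lighting because the positions look the same.
- **Jar:** the same check gave about 25, because the arm or its shadow was in the way there in the last top view. The jar was not properly re-checked. The arm never came near it at table height, and no unexpected forces showed.
- **Earlier disagreement:** the top and wrist cameras differed by about 4 mm on where the gold box was. I used a point close to the wrist reading, and the grasp was good.

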